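Walk the pressing block round to the fence

ROBOT

A 6-joint arm with a two-finger parallel gripper is mounted at the origin on the work surface; the furniture and walls round the work are solid. World frame = base frame: x ahead of the robot, y to its left, z up, the work surface at z = 0. Lengths are in mm, angles in rad, forces in N, time in s.
With the tool pointing down it reaches from about 275 to 1000 mm from the base axis. Payload 8.4 kg.
Tool frame: the origin (TCP) lies where the fingers leave the gripper's body, on its centre line; the fingertips stand 73 mm ahead of it and the grasp point (between the pads) lies 54 mm ahead of it (grip_point_offset is the distance from the TCP to the grasp point, in mm); z points along the fingers, y is the direction in which the jaws open and shut (so a half turn about z gives the same grasp; the last joint's range is limited). The gripper opens to 85 mm and grips with 20 to 120 N. Pads are 22 mm wide; open, the fingers measure 114 mm over their backs; the gripper's body (76 mm by 85 mm) begins 54 mm behind the grasp point. The pads swing forward as they close: fully open they stand 13 mm farther back than shut.
Start: joints at [1.28, 0.353, 1.633, -0, 1.155, -0.002], TCP at [178, 599.12, 303.881] pointing down, gripper open.
Joint ranges: [-2.63, 2.63], [-0.92, 2.1], [0.06, 2.66], [-1.3, 4.44], [0, 2.69], [-3.02, 3.02]. Speed limits (rad/s): [2.22, 2.22, 2.79, 3.14, 3.14, 3.14].

INTERFACE

Orientations are given as [roll, pitch, yaw] about the fixed x, y, z axes, in that order (R = Rz(yaw) Ry(pitch) Rx(roll)).
In Python, from rig import sense, grab_frame, sign_off, grip_point_offset gives the robot as it stands. The module is installed in compiled form; this text tells all that it offers.
- The arm moves only by the tool drive_tool, never from a script. Its argument "targets" is one flat list of numbers, 7 for each row, row after row: the shift along the tool's x, y, z in m, then the turn, a rotation vector about the tool's x, y, z in rad, then the opening, from 0 (shut) to 1 (fully open). In form: [tx, ty, tz, wx, wy, wz, grip, tx, ty, tz, wx, wy, wz, grip, ...]. A call has 1 to 12 rows; each row is the pose to reach, as a shift and turn from the pose commanded when the call began, along the tool's axes at that moment; what a row does not reach only later rows make up. A row lasts 1/12 s, in which the tool goes at most 41.7 mm and 7.16 degrees, less where a joint would pass 70% of its speed; a pose out of reach is approached as far as the arm can. A call with a gripper value outside its range is refused whole. The fingers move at their own pace and stop on an object; "force" is the grip in N (left out, the last holds). Time passes only in rows, so rows that repeat a pose let the fingers close. It gives the time, the measured TCP pose, the force and the opening at its end, in the units of the state.
- sense(): the state, without advancing time (a new reading comes with each control period).
- grab_frame(name): name is "side" or "top"; returns a dict with "color" (384x512x3 uint8, blue, green, red), "vertical_fov" (degrees; the focal length in pixels is half the picture's height over the tangent of half this angle, whatever the lens; pixels are square), "cx", "cy" (the principal point, pixels), "world_from_camera" (4x4, takes a point from camera to world coordinates). Camera axes: x right, y down, z forward; pixel columns grow to the right and rows downward; lengths in mm; the calibration is good to about 2 mm. A picture is of the moment at which its call begins. There is no depth.
- sign_off(): hands the job in, once; it reports no verdict.
The state is a dict: "clock": time; "qpos": joint angles; "qvel": joint speeds; "joint_efforts": joint torques, N m; "eef_pos": TCP position; "tcp_rot": TCP orientation; "contact_force": force on the tool from outside, world axes, zero at the start; "wrist_torque": the same for the moment, N m; "opening": opening from 0.0 (shut) to 1.0 (fully open).
Only numpy, scipy, OpenCV 4.12 (cv2) and the standard library are available. Lean on these libraries where they do the work, as an engineer would, in place of code of your own. Each camera call takes 0.05 s, during which the arm holds its last target. There are 200 camera calls.

TASK

Push the heavy pressing block round with the fingertips, a corner at a time, until its timber-faced side looks at the aluminium fence, then push it up so that this side lies flat against the fence, with its whole length on the fence and not past either end. Push gently and keep the block flat on the table: do not grasp, lift, tip or shove it at speed, and leave the two small weights and the cotton pot where they stand.

Things in the scene. Friction and masses are not known exactly. Their poses are not given: they have to be found in the camera images.
- press_block: Loose heavy block of dark cast metal lying on the table, a rectangle from above: 100 mm along x, 120 mm along y, 42 mm high, 0.6 to 0.96 kg, too wide for most grippers. Its +x side (120 x 42 mm) has a pale timber facing 10 mm thick (within the 100 mm); the other sides are bare. Origin: centre of its underside; z up. It slides with dry friction and stays where left.
- block_face (a point): Centre of the outer surface of the block's timber facing, 50 mm along the block's +x from its origin and 21 mm up; same axes as the block.
- fence: Fixed straight fence, an aluminium angle screwed to the table; upright working face 220 mm long, 45 mm high. Origin: middle of the lower edge of that face, on the table; y runs along the face, x is square to it and points away from the work, through the fence. The block belongs on the -x side. Wall 8 mm thick; behind it a foot flange reaches x = +50 mm.
- rest_fork (a point): Forked end, 35 mm wide, of the arm of the fixed tool rest, an obstacle to the right of the work: it hangs 130 to 150 mm above the table, and its thin arm runs from there about 170 mm towards -y to an upright post. Keep the gripper clear of it.
- weight_1: Bystander: brown covered weight with a small brass knob, 32 x 62 x 51 mm, loose. Origin: centre of its underside.
- weight_2: Bystander: smaller dark covered weight with a small brass knob, 30 x 50 x 47 mm, loose. Origin: centre of its underside.
- cotton_pot: Bystander: aluminium pot of cotton wool balls, 66 mm across, 69 mm high, loose. Origin: centre of its underside.
Mind the look-alikes: they are no part of the job. Of the things shaped like the press_block, the metal one is meant.

How it is judged:
By the outcome, as a careful person would: the job done as asked, in the order asked, and still so for the second after the job is handed in, with the robot touching nothing.
It also fails if it takes over 61 s, if anything falls off the work surface, if the arm or the gripper's body presses on something with over 40 N, if the wrist force passes 120 N, or if a joint passes its speed limit or range.

## Working session

There is one attempt and no reset: what is moved stays moved. The work goes in short steps, Python scripts to look and compute and a tool call to move; the robot and the scene stay as the last step left them, time stands still between calls to the robot, and variables do not carry over. Pictures are saved under pics/ and viewed, about 8 in all and at most 12, crops included, and the job is handed in when it is done.

Besides the shell and the picture viewer there is one more tool, called after "Call:" in YAML: its name, and indented under it one key for each argument. drive_tool: Moves the arm, as the interface text tells. Its arguments: {"type":"object","properties":{"targets":{"type":"array"},"force":{"type":"number"}},"required":["targets"]}

```bash
mkdir -p pics
cat > h.py <<'E'
import numpy as np, cv2
from rig import sense, grab_frame, sign_off
def cam(n):
    f=grab_frame(n); f['f']=192/np.tan(np.radians(f['vertical_fov'])/2); return f
def ray(f,u,v,z):
    T=np.array(f['world_from_camera']); d=T[:3,:3]@np.array([(u-f['cx'])/f['f'],(v-f['cy'])/f['f'],1]); o=T[:3,3]
    return o+d*(z-o[2])/d[2]
def proj(f,p):
    T=np.array(f['world_from_camera']); c=T[:3,:3].T@(np.array(p)-T[:3,3]); return [c[0]/c[2]*f['f']+f['cx'],c[1]/c[2]*f['f']+f['cy']]
E
python3 - <<'E'
from h import *
np.set_printoptions(suppress=True,precision=2)
for n in('top','side'):
    f=cam(n); cv2.imwrite(f'pics/{n}0.png',f['color']); print(n,f['f'],f['cx'],f['cy'],np.array(f['world_from_camera']))
print(sense())
E
```

```text
top 372.66565718196944 252.01253094397845 187.64906733510145 [[  0.01  -0.99   0.16 338.87]
 [ -1.    -0.01  -0.02 257.36]
 [  0.03  -0.16  -0.99 950.76]
 [  0.     0.     0.     1.  ]]
side 434.5223632131498 252.21317015519844 195.62731074942118 [[ -0.8    0.45  -0.41 948.72]
 [  0.6    0.6   -0.53 883.15]
 [  0.01  -0.67  -0.75 985.99]
 [  0.     0.     0.     1.  ]]
{'clock': 0.1, 'qpos': array([ 1.28,  0.35,  1.63, -0.  ,  1.16, -0.  ]), 'qvel': array([ 0., -0., -0., -0.,  0., -0.]), 'joint_efforts': array([  0.  , -60.64, -34.28,  -0.  ,   0.  ,  -0.  ]), 'eef_pos': array([177.9 , 598.79, 303.22]), 'tcp_rot': array([-3.14,  0.  ,  2.85]), 'contact_force': array([ 0.92, -0.25, -0.12]), 'wrist_torque': array([-0.01, -0.01,  0.  ]), 'opening': 0.9957230882708549}
```

View pics/top0.png

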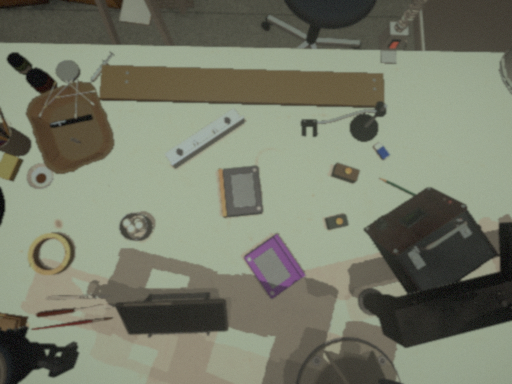

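View pics/side0.png

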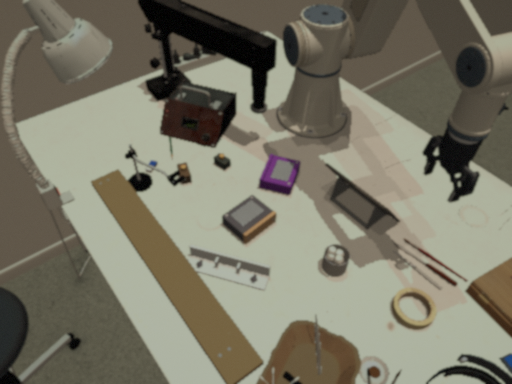

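The block is probably at top (241,191), with its timber face at (222,192). The purple box at (270,265) and the plank at (240,86) could be mistaken for it. The metal one with the timber edge fits the description. I'll check it in a close crop together with the fence.

Run:
```python
from h import *
a=cv2.imread('pics/top0.png')[95:305,150:360]; b=cv2.imread('pics/side0.png')[150:300,180:330]
cv2.imwrite('pics/crop0.png',np.hstack([cv2.resize(a,(420,420),interpolation=2),cv2.resize(b,(380,420),interpolation=2)]))
f=grab_frame
```

```text
(no output)
```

View pics/crop0.png

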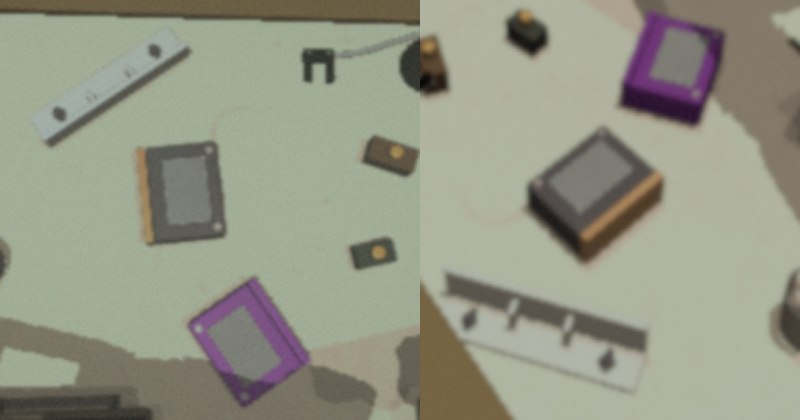

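Crop: the metal block has a brown timber edge on its left, at top view (222,192). The purple one has no timber. The fence's upright is on its lower-right edge, facing the block. Next I'll measure both.

```bash
cat >> h.py <<'E'
def hull(m,seed=None):
    cs,_=cv2.findContours(m,cv2.RETR_EXTERNAL,cv2.CHAIN_APPROX_NONE)
    return max(cs,key=cv2.contourArea)[:,0,:].astype(float)
def roi(f,u0,v0,u1,v1):
    r=np.zeros(f['color'].shape[:2],np.uint8); r[v0:v1,u0:u1]=255; return r
def block(f,r,z=42):
    "dark metal top incl. timber: rect of top-plane points; returns centre, yaw of timber normal, size"
    hsv=cv2.cvtColor(f['color'],cv2.COLOR_BGR2HSV)
    tim=cv2.inRange(hsv,(5,70,60),(25,255,255))&r
    dark=cv2.inRange(hsv,(0,0,0),(180,255,125))&r
    m=cv2.morphologyEx(dark|tim,cv2.MORPH_CLOSE,np.ones((9,9),np.uint8)); m=cv2.morphologyEx(m,cv2.MORPH_OPEN,np.ones((5,5),np.uint8))
    P=np.array([ray(f,u,v,z)[:2] for u,v in hull(m)],np.float32)
    (c,s,a)=cv2.minAreaRect(P); box=cv2.boxPoints((c,s,a))
    v,u=np.nonzero(tim); t=np.mean([ray(f,x,y,z)[:2] for x,y in zip(u,v)],0)
    n=[(box[i]+box[(i+1)%4])/2-c for i in range(4)]; k=max(n,key=lambda e:e@(t-c)/np.linalg.norm(e))
    return np.array(c),np.degrees(np.arctan2(k[1],k[0])),s,t,box,m
E
python3 - <<'E'
from h import *
np.set_printoptions(suppress=True,precision=1)
f=cam('top'); hs=cv2.cvtColor(f['color'],cv2.COLOR_BGR2HSV)
c,y,s,t,box,m=block(f,roi(f,205,155,272,225)); print('top',c,y,s,t,box.tolist())
g=cam('side'); c,y,s,t,box,m2=block(g,roi(g,215,190,280,246)); print('side',c,y,s,t)
# fence: rows of V along the perpendicular
print(hs[118:160:1,205].tolist())
G=cv2.cvtColor(g['color'],cv2.COLOR_BGR2HSV); print(G[240:290,230].tolist())
# rough fence ends from clicks
for n,u,v in(('BL',174,166.5),('BR',244.5,121)): print(n,ray(f,u,v,0),ray(f,u,v,45))
for u,v in((188.5,248),(269.5,265),(268.5,273.5)):print(ray(g,u,v,45),ray(g,u,v,0))
for n,u,v,z in(('w1',345,173,51),('w2',337,221,47),('pot',136,226,69),('fork',309,128,140),('purple',275,265,42)):print(n,ray(f,u,v,z))
cv2.imwrite('pics/c1.png',cv2.resize(np.hstack([f['color'][105:175,165:255],g['color'][235:305,185:275]]),None,fx=4,fy=4,interpolation=0))
E
```

```text
top [479.8 263.4] 96.55200972219339 (121.61466979980469, 100.88488006591797) [475.8 308.2] [[413.5884704589844, 306.5614318847656], [425.0999450683594, 206.33547973632812], [545.9202880859375, 220.21231079101562], [534.4088134765625, 320.4382629394531]]
side [493.2 275.1] 97.43008195881835 (139.6274871826172, 116.08857727050781) [487.7 315.8]
[[46, 34, 173], [44, 36, 172], [44, 34, 171], [46, 36, 171], [46, 34, 171], [44, 37, 173], [46, 34, 173], [45, 33, 171], [46, 26, 167], [60, 16, 171], [68, 18, 172], [63, 18, 173], [65, 16, 174], [69, 19, 176], [72, 19, 172], [74, 16, 175], [74, 19, 175], [68, 16, 176], [72, 19, 174], [68, 16, 174], [60, 15, 170], [63, 15, 168], [68, 17, 167], [71, 17, 169], [67, 14, 161], [55, 12, 130], [34, 21, 99], [30, 26, 87], [34, 23, 87], [35, 31, 91], [34, 34, 113], [32, 35, 139], [35, 36, 158], [40, 35, 166], [43, 35, 174], [44, 33, 172], [46, 34, 175], [46, 32, 174], [46, 37, 174], [44, 32, 173], [48, 35, 175], [44, 36, 175]]
[[37, 30, 181], [39, 30, 181], [39, 29, 182], [39, 28, 181], [38, 28, 181], [38, 28, 181], [39, 28, 182], [39, 30, 181], [37, 30
[... 244 characters left out ...]
3, 33, 122], [23, 30, 154], [25, 26, 170], [34, 20, 176], [39, 20, 180], [40, 21, 181], [41, 20, 181], [42, 18, 181], [44, 18, 181], [45, 17, 181], [43, 17, 181], [44, 18, 181], [42, 18, 181], [42, 18, 180], [39, 19, 171], [32, 23, 155], [32, 30, 155], [36, 30, 171], [38, 28, 179], [38, 27, 180], [37, 26, 180], [39, 27, 181], [40, 26, 180], [38, 27, 181], [39, 28, 181]]
BL [548.7 436.9   0. ] [538.8 428.4  45. ]
BR [675.  255.1   0. ] [659.1 255.2  45. ]
[679.8 262.9  45. ] [666.9 233.3   0. ]
[542.8 431.2  45. ] [523.4 409.6   0. ]
[560.4 449.2  45. ] [541.8 428.5   0. ]
w1 [526.3   4.8  51. ]
w2 [407.5  27.3  47. ]
pot [390.  506.5  69. ]
fork [611.2 108.6 140. ]
purple [301.3 178.6  42. ]
```

View pics/c1.png

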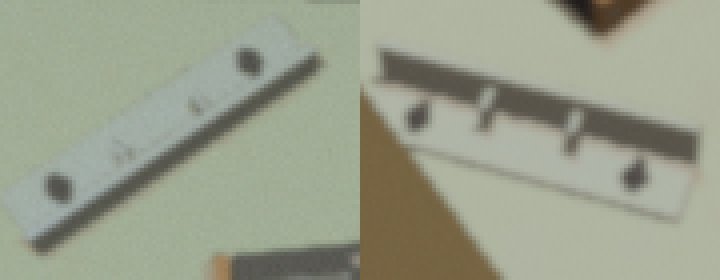

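Crop: the left panel shows the fence's shaded working face as a dark strip from about (173,166) to (245,119) in the top view. The right panel shows the back of the upright and the flange. I'll fit lines to both strip edges.

Run:
```python
from h import *
np.set_printoptions(suppress=True,precision=1)
f=cam('top'); V=cv2.cvtColor(f['color'],cv2.COLOR_BGR2GRAY).astype(float)
U=[];L=[]
for u in range(180,240):
    v0=int(148.5-(u-205)*0.648); s=V[v0-10:v0+12,u]; k=s[4:18].argmin()+4
    lo=s[k]; h1=(s[:4].mean()+lo)/2; h2=(s[-4:].mean()+lo)/2
    i=k
    while s[i]<h1:i-=1
    U.append((u,v0-10+i+(s[i]-h1)/(s[i]-s[i+1])))
    i=k
    while s[i]<h2:i+=1
    L.append((u,v0-10+i-(s[i]-h2)/(s[i]-s[i-1])))
for A,z in((U,45),(L,0)):
    P=np.array([ray(f,u,v,z)[:2] for u,v in A],np.float32); d=cv2.fitLine(P,cv2.DIST_HUBER,0,.01,.01).ravel(); d[:2]*=np.sign(d[1])
    n=np.array([d[1],-d[0]]); print(z,'dir deg',np.degrees(np.arctan2(d[1],d[0])),'n',n,'normal yaw',np.degrees(np.arctan2(n[1],n[0])),'offset',n@d[2:], np.abs((P-d[2:])@n).max())
    t=d[:2]
    for q in ([(244,118.2),(173.2,165)] if z else [(245.5,120.5),(175,168.7)]): w=ray(f,*q,z)[:2]; print(w,'along',w@t,'n',w@n)
g=cam('side')
m=block(g,roi(g,215,190,280,246))[5]
h=cv2.convexHull(hull(m).astype(np.float32))[:,0]; print(cv2.approxPolyDP(h,3,True)[:,0].tolist())
for p in((534,320,42),(546,220,42),(425,206,42),(413.6,306.6,42),(413.6,306.6,0),(534,320,0),(546,220,0)): print(p,proj(g,p))
```

```text
45 dir deg 125.55066 n [0.8 0.6] normal yaw 35.550663 offset 693.3267 1.1964836
[666.5 256.6] along -178.74176539265235 n 691.4287994918764
[542.6 430.5] along 34.802253994885085 n 691.7366674123263
0 dir deg 125.64445 n [0.8 0.6] normal yaw 35.64446 offset 694.3433 0.44291732
[676.4 252.5] along -188.9944878132548 n 696.8203806832828
[542.9 434.1] along 36.350178204104466 n 694.1560901139022
[[254.0, 197.0], [275.0, 213.0], [275.0, 219.0], [249.0, 241.0], [242.0, 242.0], [222.0, 225.0], [222.0, 217.0]]
(534, 320, 42) [np.float64(246.175284557709), np.float64(235.805027922585)]
(546, 220, 42) [np.float64(221.44489827660672), np.float64(214.84086911629208)]
(425, 206, 42) [np.float64(252.8086243999341), np.float64(192.71561230867061)]
(413.6, 306.6, 42) [np.float64(277.5936657181849), np.float64(212.07613669806443)]
(413.6, 306.6, 0) [np.float64(276.860667084938), np.float64(221.34581457879963)]
(534, 320, 0) [np.float64(246.22688369105893), np.float64(244.88903287973164)]
(546, 220, 0) [np.float64(222.114294918257), np.float64(224.10159735240168)]
```

Call:
drive_tool:
  targets: [-0.14, -0.112, 0, 0, 0, 1.115, 0, -0.14, -0.112, 0, 0, 0, 1.115, 0, -0.14, -0.112, 0, 0, 0, 1.115, 0, -0.14, -0.112, 0, 0, 0, 1.115, 0, -0.281, -0.225, 0, 0, 0, 2.229, 0, -0.281, -0.225, 0, 0, 0, 2.229, 0, -0.281, -0.225, 0, 0, 0, 2.229, 0, -0.281, -0.225, 0, 0, 0, 2.229, 0, -0.281, -0.225, 0, 0, 0, 2.229, 0, -0.281, -0.225, 0, 0, 0, 2.229, 0, -0.281, -0.225, 0, 0, 0, 2.229, 0, -0.281, -0.225, 0, 0, 0, 2.229, 0]

```text
clock: 1.3
eef_pos: [383.7, 302.7, 304.0]
tcp_rot: [3.142, -0.0, 1.345]
contact_force: [0.1, -0.0, 0.2]
opening: 0.001
```

```bash
cat >> h.py <<'E'
n=np.array([.813,.582]); t=np.array([-.582,.813])
def to(x,y,z):
    "shift in tool axes (m) from measured TCP to world point; turn wz to face fence"
    s=sense(); p=s['eef_pos']; ph=s['tcp_rot'][2]; d=np.array([x,y,z])-p
    print('t%.2f'%s['clock'],np.round(p,1),'yaw',round(ph,3),'shift',round((np.cos(ph)*d[0]+np.sin(ph)*d[1])/1e3,4),round((np.sin(ph)*d[0]-np.cos(ph)*d[1])/1e3,4),round(-d[2]/1e3,4),'wz',round((ph-.6213+np.pi)%(2*np.pi)-np.pi,3),'F',np.round(s['contact_force'],1),'op',round(s['opening'],2))
E
python3 -c "
from h import *
to(383,303,90)"
```

```text
t1.30 [383.7 302.7 304. ] yaw 1.345 shift 0.0001 -0.0008 0.214 wz 0.724 F [ 0.1 -0.   0.2] op 0.0
```

Call:
drive_tool:
  targets: [0, 0, 0.1, 0, 0, 0.724, 0, 0, 0, 0.1, 0, 0, 0.724, 0, 0, 0, 0.1, 0, 0, 0.724, 0, 0, 0, 0.15, 0, 0, 0.724, 0, 0, 0, 0.18, 0, 0, 0.724, 0, 0, 0, 0.2, 0, 0, 0.724, 0, 0, 0, 0.214, 0, 0, 0.724, 0, 0, 0, 0.214, 0, 0, 0.724, 0, 0, 0, 0.214, 0, 0, 0.724, 0]

```text
clock: 2.05
eef_pos: [383.1, 303.2, 89.5]
tcp_rot: [3.142, 0.002, 0.63]
contact_force: [0.6, -0.3, 0.3]
opening: -0.004
```

```bash
python3 -c "
from h import *
to(437,318,90)
f=cam('top');cv2.imwrite('pics/t1.png',f['color'])"
```

```text
t2.05 [383.1 303.2  89.5] yaw 0.63 shift 0.0523 0.0198 -0.0005 wz 0.008 F [ 0.6 -0.3  0.3] op -0.0
```

View pics/t1.png

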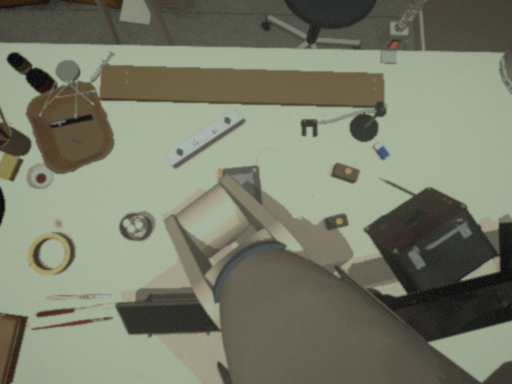

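Top view: the arm covers most of the block, and only its far edge near (240,178) shows. I'll use the side view while pushing.

Call:
drive_tool:
  targets: [0.004, 0.002, 0, 0, 0, 0, 0, 0.008, 0.004, 0, 0, 0, 0, 0, 0.012, 0.005, 0, 0, 0, 0, 0, 0.016, 0.006, 0, 0, 0, 0, 0, 0.02, 0.008, 0, 0, 0, 0, 0, 0.024, 0.009, 0, 0, 0, 0, 0, 0.028, 0.011, 0, 0, 0, 0, 0, 0.032, 0.012, 0, 0, 0, 0, 0, 0.036, 0.014, 0, 0, 0, 0, 0, 0.04, 0.015, 0, 0, 0, 0, 0, 0.042, 0.016, 0, 0, 0, 0, 0, 0.042, 0.016, 0, 0, 0, 0, 0]

```text
clock: 3.1
eef_pos: [426.4, 315.4, 90.0]
tcp_rot: [-3.141, 0.001, 0.628]
contact_force: [-5.1, 2.3, 4.2]
opening: -0.003
```

```bash
cat >> h.py <<'E'
def sidecrop(name,u0=170,v0=150,w=160,h=120):
    g=cam('side'); cv2.imwrite(f'pics/{name}.png',cv2.resize(g['color'][v0:v0+h,u0:u0+w],None,fx=4,fy=4,interpolation=1))
E
python3 -c "
from h import *
to(437,318,90)
sidecrop('s1')"
```

```text
t3.10 [426.4 315.4  90. ] yaw 0.628 shift 0.01 0.0041 0.0 wz 0.007 F [-5.1  2.3  4.2] op -0.0
```

View pics/s1.png

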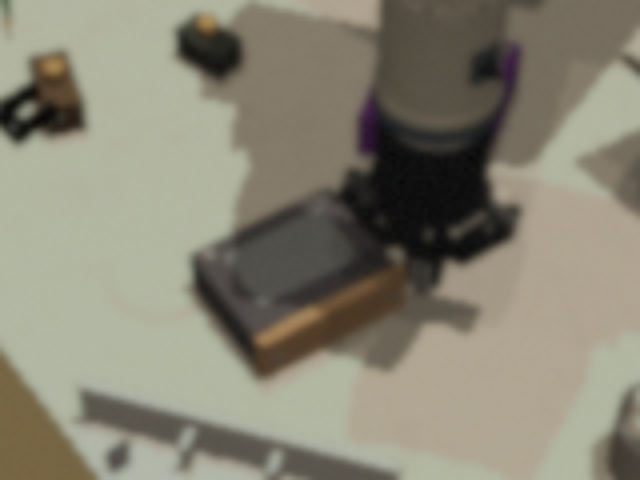

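Side view: the block turned clockwise and lies flat. Its top corners are near (219,215), (234,236), (271,216) and (252,198). The timber side is between the second and third, and the finger is at the right-hand corner.

```bash
cat >> h.py <<'E'
def clicks(f,q,z=42):
    P=[ray(f,u,v,z)[:2] for u,v in q]; c=np.mean(P,0); d=P[2]-P[1]; nn=np.array([-d[1],d[0]]); nn*=np.sign(nn@((P[1]+P[2])/2-c))
    print('centre',np.round(c,1),'yaw',round(np.degrees(np.arctan2(nn[1],nn[0])),1),'n,t',np.round([c@n,c@t],1),np.round(P,0).tolist(),[round(float(np.linalg.norm(P[i]-P[i-1]))) for i in range(4)])
E
python3 -c "
from h import *
f=cam('side'); clicks(f,[(218.7,215),(234.5,236.2),(270.7,216.2),(252.5,198)])"
```

```text
centre [497.3 261.7] yaw 87.9 n,t [556.6 -76.7] [[552.0, 216.0], [560.0, 302.0], [439.0, 307.0], [438.0, 222.0]] [114, 87, 121, 85]
```

Call:
drive_tool:
  targets: [-0.009, -0.006, 0, 0, 0, 0, 0, -0.012, -0.008, 0, 0, 0, 0, 0, -0.012, -0.008, -0.04, 0, 0, 0, 0, -0.012, -0.008, -0.08, 0, 0, 0, 0, -0.04, 0.02, -0.11, 0, 0, 0, 0, -0.247, 0.21, -0.11, 0, 0, 0, 0, -0.247, 0.21, -0.11, 0, 0, 0, 0, -0.247, 0.21, -0.11, 0, 0, 0, 0, -0.247, 0.21, -0.11, 0, 0, 0, 0, -0.247, 0.21, -0.11, 0, 0, 0, 0, -0.247, 0.21, -0.11, 0, 0, 0, 0, -0.247, 0.21, -0.11, 0, 0, 0, 0]

```text
clock: 4.2
eef_pos: [348.9, -1.6, 200.0]
tcp_rot: [3.141, -0.0, 0.63]
contact_force: [0.5, 0.9, 0.0]
opening: 0.001
```

```bash
python3 -c "
from h import *
f=cam('top');cv2.imwrite('pics/t2.png',f['color'])
c,y,s,tt,box,m=block(f,roi(f,195,150,272,225)); print(c,y,s,'n,t',c@n,c@t,box.tolist())
to(442,172,200)"
```

```text
[493.53286743 259.98773193] 86.71333678047108 (100.78128051757812, 123.25480651855469) n,t 552.5550812072753 -75.8661027832031 [[429.11785888671875, 213.2131805419922], [552.169921875, 206.1467742919922], [557.9478759765625, 306.76226806640625], [434.89581298828125, 313.82867431640625]]
t4.25 [347.5  -6.2 199.8] yaw 0.627 shift 0.1811 -0.0888 -0.0002 wz 0.006 F [-1.2 -1.5 -0.2] op 0.0
```

Call:
drive_tool:
  targets: [0.18, -0.096, 0, 0, 0, 0.006, 0, 0.18, -0.096, 0, 0, 0, 0.006, 0, 0.18, -0.096, 0, 0, 0, 0.006, 0, 0.18, -0.096, 0, 0, 0, 0.006, 0, 0.18, -0.096, 0.03, 0, 0, 0.006, 0, 0.18, -0.096, 0.07, 0, 0, 0.006, 0, 0.18, -0.096, 0.1, 0, 0, 0.006, 0, 0.18, -0.096, 0.11, 0, 0, 0.006, 0, 0.18, -0.096, 0.11, 0, 0, 0.006, 0, 0.18, -0.096, 0.11, 0, 0, 0.006, 0]

```text
clock: 5.08
eef_pos: [439.2, 183.3, 90.3]
tcp_rot: [-3.141, 0.001, 0.623]
contact_force: [0.6, 0.4, 0.9]
opening: 0.001
```

```bash
python3 -c "
from h import *
to(437,235,90)"
```

```text
t5.08 [439.2 183.3  90.3] yaw 0.623 shift 0.0283 -0.0433 0.0003 wz 0.001 F [0.6 0.4 0.9] op 0.0
```

Call:
drive_tool:
  targets: [0.002, -0.0035, 0, 0, 0, 0, 0, 0.0045, -0.007, 0, 0, 0, 0, 0, 0.007, -0.0105, 0, 0, 0, 0, 0, 0.0095, -0.014, 0, 0, 0, 0, 0, 0.012, -0.018, 0, 0, 0, 0, 0, 0.0145, -0.0215, 0, 0, 0, 0, 0, 0.017, -0.025, 0, 0, 0, 0, 0, 0.019, -0.0285, 0, 0, 0, 0, 0, 0.0215, -0.032, 0, 0, 0, 0, 0, 0.0235, -0.0355, 0, 0, 0, 0, 0, 0.0257, -0.039, 0, 0, 0, 0, 0, 0.0283, -0.0433, 0, 0, 0, 0, 0]

```text
clock: 6.08
eef_pos: [436.1, 234.7, 90.3]
tcp_rot: [3.141, 0.003, 0.623]
contact_force: [-3.1, -5.9, 5.4]
opening: -0.004
```

```bash
cat >> h.py <<'E'
def timber():
    "side view: yaw + centre of timber face from its mask's upper edge (z=42)"
    g=cam('side'); hs=cv2.cvtColor(g['color'],cv2.COLOR_BGR2HSV); r=roi(g,195,175,300,270)
    m=cv2.morphologyEx(cv2.inRange(hs,(5,85,60),(25,255,255))&r,cv2.MORPH_OPEN,np.ones((3,3),np.uint8)); h=hull(m).astype(np.int32); k=np.zeros_like(m); cv2.drawContours(k,[h],-1,255,-1)
    us=np.nonzero(k.any(0))[0]; q=[(u,np.nonzero(k[:,u])[0][-1]+.5) for u in us[3:-3]]
    P=np.array([ray(g,u,v,0)[:2] for u,v in q],np.float32); d=cv2.fitLine(P,cv2.DIST_HUBER,0,.01,.01).ravel()[:2]; nn=np.array([d[1],-d[0]]); nn*=np.sign(nn@[.6,.8])
    P2=P[np.abs((P-np.median(P,0))@nn)<8]; a=P2[0];b=P2[-1]
    print('timber low edge',np.round([a,b],0).tolist(),'len',round(float(np.linalg.norm(a-b))),'yaw',round(np.degrees(np.arctan2(nn[1],nn[0])),1)); cv2.imwrite('pics/mask.png',k)
E
python3 -c "
from h import *
to(437,235,90); timber()"
```

```text
t6.08 [436.1 234.7  90.3] yaw 0.623 shift 0.0009 0.0003 0.0003 wz 0.002 F [-3.1 -5.9  5.4] op -0.0
timber low edge [[569.0, 292.0], [475.0, 333.0]] len 103 yaw 67.6
```

Call:
drive_tool:
  targets: [0.003, -0.003, 0, 0, 0, 0, 0, 0.006, -0.006, 0, 0, 0, 0, 0, 0.009, -0.0085, 0, 0, 0, 0, 0, 0.012, -0.0115, 0, 0, 0, 0, 0, 0.015, -0.014, 0, 0, 0, 0, 0, 0.018, -0.0165, 0, 0, 0, 0, 0, 0.021, -0.019, 0, 0, 0, 0, 0, 0.024, -0.0215, 0, 0, 0, 0, 0, 0.027, -0.024, 0, 0, 0, 0, 0, 0.03, -0.027, 0, 0, 0, 0, 0, 0.033, -0.029, 0, 0, 0, 0, 0, 0.034, -0.03, 0, 0, 0, 0, 0]

```text
clock: 7.13
eef_pos: [446.3, 279.2, 90.1]
tcp_rot: [-3.141, 0.003, 0.623]
contact_force: [-3.0, -4.6, 3.6]
opening: -0.003
```

```bash
python3 -c "
from h import *
to(436,290,90); timber()"
```

```text
t7.13 [446.3 279.2  90.1] yaw 0.623 shift -0.0021 -0.0148 0.0001 wz 0.002 F [-3.  -4.6  3.6] op -0.0
timber low edge [[588.0, 286.0], [515.0, 358.0]] len 103 yaw 44.7
```

Call:
drive_tool:
  targets: [-0.008, 0, 0, 0, 0, 0, 0, -0.016, 0, 0, 0, 0, 0, 0, -0.02, 0, -0.04, 0, 0, 0, 0, -0.03, 0, -0.08, 0, 0, 0, 0, -0.05, 0.02, -0.11, 0, 0, 0, 0, -0.24, 0.17, -0.11, 0, 0, 0, 0.5, -0.24, 0.17, -0.11, 0, 0, 0, 0.5, -0.24, 0.17, -0.11, 0, 0, 0, 0.5, -0.24, 0.17, -0.11, 0, 0, 0, 0.5, -0.24, 0.17, -0.11, 0, 0, 0, 0.5, -0.24, 0.17, -0.11, 0, 0, 0, 0.5, -0.24, 0.17, -0.11, 0, 0, 0, 0.5]

```text
clock: 8.18
eef_pos: [348.7, -2.6, 199.7]
tcp_rot: [3.141, 0.001, 0.619]
contact_force: [-0.6, 1.3, 0.2]
opening: 0.5
```

```bash
python3 -c "
from h import *
f=cam('top');cv2.imwrite('pics/t3.png',f['color'])
h=cv2.cvtColor(f['color'],cv2.COLOR_BGR2HSV); fm=roi(f,170,140,272,215)
L=np.array([[165,172.5],[260,110.5],[260,0],[165,0]],np.int32); cv2.fillPoly(fm,[L],0)
c,y,s,tt,box,m=block(f,fm); print(c,y,s,'n,t',c@n,c@t,box.tolist())
p=n*(c@n-90)+t*-72
to(p[0],p[1],200); print(p)"
```

```text
[516.65814209 290.91207886] 43.746667395970405 (103.78668212890625, 121.83349609375) n,t 589.3538994140624 -64.18351858520506 [[437.0480041503906, 299.03582763671875], [521.2923583984375, 211.0228271484375], [596.268310546875, 282.788330078125], [512.02392578125, 370.80133056640625]]
t8.23 [350.1  -0.9 199.9] yaw 0.618 shift 0.2146 -0.1333 -0.0001 wz -0.004 F [ 0.7  0.4 -0.3] op 0.5
[447.87872022 232.08796946]
```

Call:
drive_tool:
  targets: [0.215, -0.135, 0, 0, 0, -0.004, 0.8, 0.215, -0.135, 0, 0, 0, -0.004, 0.8, 0.215, -0.135, 0, 0, 0, -0.004, 0.8, 0.215, -0.135, 0, 0, 0, -0.004, 0.8, 0.215, -0.135, 0, 0, 0, -0.004, 0.8, 0.215, -0.135, 0.04, 0, 0, -0.004, 0.8, 0.215, -0.135, 0.08, 0, 0, -0.004, 0.8, 0.215, -0.135, 0.11, 0, 0, -0.004, 0.8, 0.215, -0.135, 0.122, 0, 0, -0.004, 0.8, 0.215, -0.135, 0.122, 0, 0, -0.004, 0.8]

```text
clock: 9.07
eef_pos: [444.8, 237.0, 74.3]
tcp_rot: [-3.141, 0.006, 0.629]
contact_force: [0.2, -0.4, 0.0]
opening: 0.801
```

```bash
python3 -c "
from h import *
p=n*560+t*-68
to(p[0],p[1],78)"
```

```text
t9.07 [444.8 237.   74.3] yaw 0.629 shift 0.0603 0.0022 -0.0037 wz 0.007 F [ 0.2 -0.4  0. ] op 0.8
```

Call:
drive_tool:
  targets: [0.004, 0, -0.003, 0, 0, 0.007, 0.8, 0.008, 0, -0.003, 0, 0, 0.007, 0.8, 0.012, 0.001, -0.003, 0, 0, 0.007, 0.8, 0.016, 0.001, -0.003, 0, 0, 0.007, 0.8, 0.02, 0.001, -0.003, 0, 0, 0.007, 0.8, 0.024, 0.001, -0.003, 0, 0, 0.007, 0.8, 0.028, 0.002, -0.003, 0, 0, 0.007, 0.8, 0.032, 0.002, -0.003, 0, 0, 0.007, 0.8, 0.036, 0.002, -0.003, 0, 0, 0.007, 0.8, 0.04, 0.002, -0.003, 0, 0, 0.007, 0.8, 0.044, 0.002, -0.003, 0, 0, 0.007, 0.8, 0.046, 0.002, -0.003, 0, 0, 0.007, 0.8]

```text
clock: 10.07
eef_pos: [484.8, 261.4, 80.7]
tcp_rot: [-3.141, 0.003, 0.62]
contact_force: [-5.5, -1.0, 2.0]
opening: 0.801
```

```bash
python3 -c "
from h import *
p=n*583+t*-68
to(p[0],p[1],78); timber(); sidecrop('s2')"
```

```text
t10.07 [484.8 261.4  80.7] yaw 0.62 shift 0.0366 -0.0017 0.0027 wz -0.001 F [-5.5 -1.   2. ] op 0.8
timber low edge [[601.0, 280.0], [540.0, 363.0]] len 103 yaw 36.4
```

View pics/s2.png

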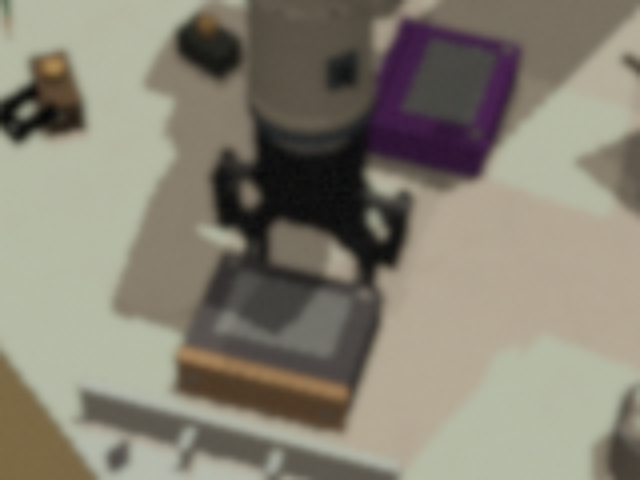

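Side view: the timber face (crop (265,385)) looks straight at the fence. The gap is about 40 mm, both fingertips are on the back face and the block is flat. I'll keep pushing gently.

Call:
drive_tool:
  targets: [0.003, 0, 0, 0, 0, 0, 0.8, 0.006, 0, 0, 0, 0, 0, 0.8, 0.009, 0, 0, 0, 0, 0, 0.8, 0.012, 0, 0, 0, 0, 0, 0.8, 0.015, 0, 0, 0, 0, 0, 0.8, 0.018, 0, 0, 0, 0, 0, 0.8, 0.021, 0, 0, 0, 0, 0, 0.8, 0.024, 0, 0, 0, 0, 0, 0.8, 0.027, 0, 0, 0, 0, 0, 0.8, 0.03, 0, 0, 0, 0, 0, 0.8, 0.032, 0, 0, 0, 0, 0, 0.8, 0.034, 0, 0, 0, 0, 0, 0.8]

```text
clock: 11.17
eef_pos: [513.7, 281.7, 80.9]
tcp_rot: [-3.142, 0.0, 0.62]
contact_force: [-3.5, -2.5, -0.6]
opening: 0.8
```

Call:
drive_tool:
  targets: [0.0007, 0, 0, 0, 0, 0, 0.8, 0.0015, 0, 0, 0, 0, 0, 0.8, 0.002, 0, 0, 0, 0, 0, 0.8, 0.0025, 0, 0, 0, 0, 0, 0.8, 0.003, 0, 0, 0, 0, 0, 0.8, 0.0035, 0, 0, 0, 0, 0, 0.8, 0.004, 0, 0, 0, 0, 0, 0.8, 0.004, 0, 0, 0, 0, 0, 0.8]

```text
clock: 11.83
eef_pos: [514.8, 282.4, 80.9]
tcp_rot: [-3.141, 0.005, 0.62]
contact_force: [-10.8, -7.6, 9.0]
opening: 0.8
```

```bash
python3 -c "
from h import *
p=n*588+t*-68
to(p[0],p[1],78); timber()"
```

```text
t11.83 [514.8 282.4  80.9] yaw 0.62 shift 0.0049 -0.002 0.0029 wz -0.001 F [-10.8  -7.6   9. ] op 0.8Traceback (most recent call last):
  File "<string>", line 4, in <module>
    to(p[0],p[1],78); timber()
                      ~~~~~~^^
  File "h.py", line 41, in timber
    P=np.array([ray(g,u,v,0)[:2] for u,v in q],np.float32); d=cv2.fitLine(P,cv2.DIST_HUBER,0,.01,.01).ravel()[:2]; nn=np.array([d[1],-d[0]]); nn*=np.sign(nn@[.6,.8])
                                                              ~~~~~~~~~~~^^^^^^^^^^^^^^^^^^^^^^^^^^^^
cv2.error: OpenCV(4.12.0) /io/opencv/modules/imgproc/src/linefit.cpp:618: error: (-215:Assertion failed) npoints2 >= 0 || npoints3 >= 0 in function 'fitLine'
```

Call:
drive_tool:
  targets: [0.001, 0, 0, 0, 0, 0, 0.8, 0.002, 0, 0, 0, 0, 0, 0.8, 0.003, 0, 0, 0, 0, 0, 0.8, 0.003, 0, 0, 0, 0, 0, 0.8, 0.003, 0, 0, 0, 0, 0, 0.8]

```text
clock: 12.3
eef_pos: [515.1, 282.6, 80.8]
tcp_rot: [-3.141, 0.011, 0.62]
contact_force: [-19.1, -15.5, 19.9]
opening: 0.801
```

```bash
python3 -c "
from h import *
to(350,0,78)
sidecrop('s3')"
```

```text
t12.30 [515.1 282.6  80.8] yaw 0.62 shift -0.2986 0.1341 0.0028 wz -0.001 F [-19.1 -15.5  19.9] op 0.8
```

View pics/s3.png

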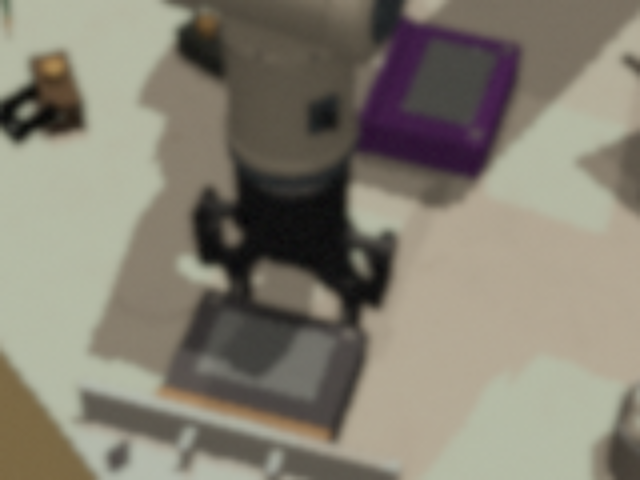

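Side view: the timber edge runs parallel to the fence's top edge and meets it. About 25 N of push moved nothing further, so the block is seated. I'll back off and check from above.

Call:
drive_tool:
  targets: [-0.005, 0, 0, 0, 0, 0, 0.8, -0.01, 0, 0, 0, 0, 0, 0.8, -0.02, 0, 0, 0, 0, 0, 0.8, -0.035, 0, 0, 0, 0, 0, 0.8, -0.05, 0, -0.03, 0, 0, 0, 0.8, -0.07, 0, -0.07, 0, 0, 0, 0.8, -0.09, 0, -0.12, 0, 0, 0, 0.8, -0.298, 0.134, -0.12, 0, 0, 0, 0.8, -0.298, 0.134, -0.12, 0, 0, 0, 0.8, -0.298, 0.134, -0.12, 0, 0, 0, 0.8, -0.298, 0.134, -0.12, 0, 0, 0, 0.8, -0.298, 0.134, -0.12, 0, 0, 0, 0.8]

```text
clock: 13.35
eef_pos: [370.6, 43.1, 198.8]
tcp_rot: [3.14, -0.002, 0.621]
contact_force: [1.3, -0.9, 1.1]
opening: 0.801
```

Call:
drive_tool:
  targets: [-0.03, 0.03, 0, 0, 0, 0, 0.8, -0.03, 0.03, 0, 0, 0, 0, 0.8, -0.03, 0.03, 0, 0, 0, 0, 0.8]

```text
clock: 13.6
eef_pos: [364.3, 0.5, 198.8]
tcp_rot: [3.14, -0.002, 0.614]
contact_force: [0.6, 0.2, 0.3]
opening: 0.799
```

```bash
python3 -c "
from h import *
f=cam('top'); g=cam('side')
cv2.imwrite('pics/fin.png',np.hstack([cv2.resize(f['color'][95:215,155:275],(400,400),interpolation=1),cv2.resize(g['color'][200:300,175:275],(400,400),interpolation=1)]))
h=cv2.cvtColor(f['color'],cv2.COLOR_BGR2HSV); m=cv2.inRange(h,(5,60,60),(22,255,255))&roi(f,170,110,260,180)
P=np.array([ray(f,u,v,42)[:2] for v,u in zip(*np.nonzero(m))],np.float32); r=cv2.minAreaRect(P); print(r,np.min(P@n),np.max(P@n),'t',np.min(P@t),np.max(P@t))
for nm,u,v,z in(('w1',345,173,51),('w2',337,221,47),('pot',136,226,69)): print(nm,np.abs(f['color'][v-14:v+14,u-14:u+14].astype(int)-cv2.imread('pics/top0.png')[v-14:v+14,u-14:u+14]).mean())
to(0,0,0)"
```

```text
((601.257080078125, 341.013916015625), (12.219757080078125, 120.34268188476562), 35.23229217529297) 680.864032836914 693.1065856933593 t -132.8464451293945 -12.528041198730497
w1 3.310374149659864
w2 26.459608843537413
pot 2.4770408163265305
t13.70 [365.    2.7 198.7] yaw 0.619 shift -0.2989 -0.2095 0.1987 wz -0.003 F [-0.6  0.4  0.1] op 0.8
```

View pics/fin.png

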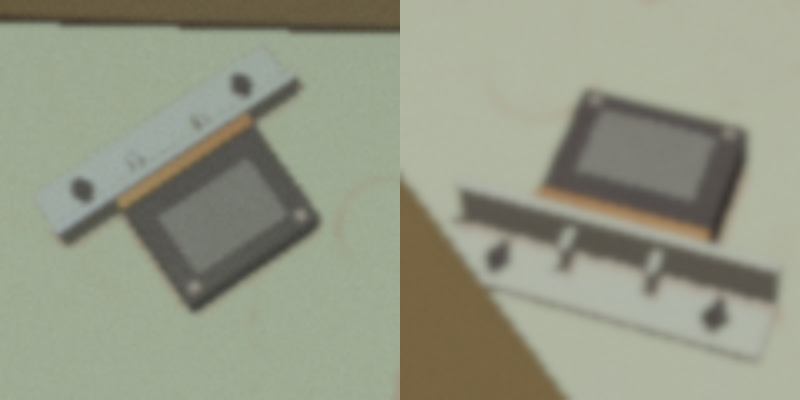

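Final view: the timber edge lies along the fence face and within both its ends. The weight_2 patch differs from the start because the gripper hangs over it, so I'll move the arm off and recheck.

Call:
drive_tool:
  targets: [-0.13, 0.06, -0.08, 0, 0, 0, 0.8, -0.13, 0.06, -0.08, 0, 0, 0, 0.8, -0.13, 0.06, -0.08, 0, 0, 0, 0.8, -0.13, 0.06, -0.08, 0, 0, 0, 0.8, -0.13, 0.06, -0.08, 0, 0, 0, 0.8, -0.13, 0.06, -0.08, 0, 0, 0, 0.8]

```text
clock: 14.2
eef_pos: [294.3, -122.2, 279.3]
tcp_rot: [3.139, -0.002, 0.618]
contact_force: [0.0, -0.3, -0.6]
opening: 0.797
```

```bash
python3 -c "
from h import *
for n_,pts in(('top',(('w1',345,173),('w2',337,221),('pot',136,226))),('side',(('w1',184,172),('w2',222,160),('pot',335,260)))):
    a=cv2.cvtColor(cam(n_)['color'],6); b=cv2.imread(f'pics/{n_}0.png',0)
    for k,u,v in pts:
        r=cv2.matchTemplate(a[v-16:v+16,u-16:u+16],b[v-11:v+11,u-11:u+11],cv2.TM_CCOEFF_NORMED); _,s,_,l=cv2.minMaxLoc(r); print(n_,k,round(s,3),'shift px',l[0]-5,l[1]-5)
"
```

```text
top w1 0.998 shift px 0 0
top w2 0.992 shift px 0 0
top pot 0.997 shift px 0 0
side w1 1.0 shift px 0 0
side w2 0.996 shift px 0 0
side pot 0.999 shift px 0 0
```

```bash
python3 -c "
from rig import sign_off
print(sign_off())"
```

```text
the job is handed in; nothing more can be done
None
```

The block now lies with its timber side flat against the fence, and I have handed the job in at about 14 s. I turned it about 61° with fingertip pushes at two corners. Then I pushed it square up to the fence with both open fingertips, ending at about 32 N on the force sensor (about 25 N of it horizontal).

**Last checks (top view):**
- **Contact:** the timber face is 0.2–1.2 mm from the measured fence line, and its angle is within 0.5° of the fence. Both are within the camera calibration.
- **Length on the fence:** all 120 mm of the block is on the fence, with about 45–55 mm to spare at each end.
- **Bystanders:** both weights and the cotton pot show no pixel shift from the start in either view. An earlier check on weight_2 disagreed because the gripper was hanging over it; it came out clean once the arm moved away.

One measurement failed on the way: the side-view timber fit stopped working once the fence hid the face. I relied on the force rise, the pictures and the top view instead.

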